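# Stand the oil cruet in its dished stand

## Task

The round-bottomed oil cruet is lying on the worktop. Lay it fully home in the sloping wooden rest, base down and neck up, and let go of it; then take it again and stand it upright in the wooden stand whose dish fits its rounded base, lowering it gently until it is seated before you let go. Leave the loose bystanders (timer, tins, pepper mill, tape roll) where they are.

Things in the scene. Friction and masses are not known exactly. Their poses are not given: they have to be found in the camera images.
- cruet: Closed terracotta oil cruet, 180 mm long, 0.3 kg. Origin at the tip of its egg-shaped base; x runs to the neck. Base radius 22 mm at x = 10 mm, 29 at 25, 31 at 42; body with eight flat sides, 64 mm across flats, to x = 90 mm; shoulder to x = 112; then the neck; mass centre near x = 71 mm. Starts loose, lying on a flat (axis level, 32 mm up), neck roughly away from the robot.
- cruet_neck (a point): middle of the cruet's straight neck, on the axis, 138 mm from the base tip, a good grip (30 mm across). The neck has radius 15 mm from x = 112 to 160 mm; above it a lip of radius 17.5 mm to x = 168 mm and a cork of radius 11 mm to x = 180 mm
- rest: Fixed smooth waxed wooden rest (the cruet slides home in it): a V trough (two boards 88 mm long, 90 degrees apart) climbing at 50 degrees above level towards the rest's +x (away from the robot), 90 mm high at most, on a base plate 150 x 92 x 10 mm (x = -39 to 111 mm). Origin on the worktop below point rest_foot. It carries the cruet's wide body (12 to 100 mm from the tip); the neck stays free.
- rest_foot (a point): centre of the foot board at the low end of the trough, 40 mm above the worktop: when the cruet lies home in the trough with its base down, its base tip is here and its axis points from here along (cos 50, 0, sin 50) in the rest's frame
- wide_stand: Fixed turned wooden stand, 84 mm across, 58 mm high, with a wide, deep dish in its top: mouth 68 mm across, 40 mm deep, shaped to the cruet's rounded base with about 1 mm to spare. Origin at the centre of its underside. It may be on either of the two stands' places.
- wide_stand_seat (a point): bottom of the wide dish, on its axis, 18 mm above the worktop: the tip of the seated cruet's base is here (within about 1 mm)
- narrow_stand: Fixed turned wooden stand of the same outside shape and size, but with a narrow, shallow dish (mouth 41 mm across, 20 mm deep) that does not fit the cruet. Origin at the centre of its underside.
- kitchen_timer: Bystander, loose: round clockwork timer with a red domed top, 68 mm across, 53 mm high. Origin at the centre of its underside.
- yeast_tin: Bystander, loose: round tin with a black lid, 60 mm across, 75 mm high. Origin at the centre of its underside.
- pepper_mill: Bystander, loose: turned dark walnut pepper mill, 54 mm across, 162 mm high. Origin at the centre of its underside.
- tape_roll: Bystander, loose: roll of masking tape lying flat, 100 mm across, 24 mm high. Origin at the centre of its underside.
- paprika_tin: Bystander, loose: round red tin with a white lid, 54 mm across, 85 mm high. Origin at the centre of its underside.

How it is judged:
On the way, in this order (a step that is already met when the one before it is completed fails the run):
1. the cruet lies home in the sloping rest, base down, neck up, at rest and let go (base tip within 20 mm of the rest's foot) (distance between cruet and rest_foot below 0.02 m and angle between cruet's own x axis and vertical between 0.56 and 0.84 rad and linear speed of cruet below 0.03 m/s and contact force between cruet and the fingers below 0.1 N), for 0.3 s.
2. the cruet's base is lowered into the wide dish while still held (tip within 12 mm of the dish's bottom, axis within 17 degrees of upright) (distance between cruet and wide_stand_seat below 0.012 m and angle between cruet's own x axis and vertical below 0.3 rad and contact force between cruet and the fingers above 0.5 N and contact force between cruet and wide_stand above 0.2 N), for 0.1 s.
At the end, for the whole second after the job is handed in: The cruet stands still and let go in the wide dish: base tip within 5 mm sideways and 5 mm in height of the dish's bottom, axis within 7 degrees of upright (horizontal distance between cruet and wide_stand_seat below 0.005 m and z of cruet in the frame of wide_stand below 0.023 m and angle between cruet's own x axis and vertical below 0.12 rad and linear speed of cruet below 0.02 m/s and angular speed of cruet below 0.2 rad/s and contact force between cruet and the fingers below 0.1 N); the robot touches nothing.
It fails at once if the cruet is pressed or dropped hard into a stand (over 40 N) (contact force between cruet and wide_stand above 40 N or contact force between cruet and narrow_stand above 40 N).
It fails at once if a bystander (timer, tin, pepper mill or tape roll) is shifted by more than 20 mm (distance of any of kitchen_timer, yeast_tin, pepper_mill, tape_roll, paprika_tin from where it was at the start of the episode above 0.02 m).
It also fails if it takes over 64 s, if anything falls off the work surface, if the arm or the gripper's body presses on something with over 40 N, if the wrist force passes 120 N, or if a joint passes its speed limit or range.

## Robot

A 6-joint arm with a two-finger parallel gripper is mounted at the origin on a cart in front of the work surface, level with it; the furniture and walls round the work are solid. World frame = base frame: x ahead of the robot, y to its left, z up, the work surface at z = 0. Lengths are in m, angles in rad, forces in N, time in s.
With the tool pointing down it reaches from about 0.35 to 0.975 m from the base axis. Payload 17.4 kg.
Tool frame: the origin (TCP) lies midway between the tips of the shut fingers; the grasp point (between the pads) lies 19 mm behind it; z points along the fingers, y is the line along which they close (so a half turn about z gives the same grasp; the last joint's range is limited). The gripper opens to 85 mm and grips with 20 to 120 N. Pads are 22 mm wide; open, the fingers measure 114 mm over their backs; the gripper's body (76 mm by 85 mm) begins 54 mm behind the grasp point. The pads swing forward as they close: fully open they stand 13 mm farther back than shut.
Start: joints at [-0.038, 0.116, 1.442, -0, 1.584, -0.038], TCP at [0.675, -0, 0.231] pointing down, gripper open.
Joint ranges: [-2.83, 2.83], [-0.83, 2.19], [0.07, 2.5], [-1.14, 4.28], [0.01, 3], [-2.97, 2.97]. Speed limits (rad/s): [1.89, 1.89, 2.22, 3.14, 3.14, 3.14].

## Interface

Orientations are given as [roll, pitch, yaw] about the fixed x, y, z axes, in that order (R = Rz(yaw) Ry(pitch) Rx(roll)).
In Python, from rig import bot gives the robot as it stands.
- The arm moves only by the shell command python3 -m handwheel 'ROWS' [OPENING] [FORCE]. ROWS is JSON, a list of rows, each a list of 6 numbers: the shift along the tool's x, y, z in m, then the turn, a rotation vector about the tool's x, y, z in rad. In form: [[dx, dy, dz, wx, wy, wz], ...]. A call has 1 to 20 rows; each row shifts and turns the commanded pose from where the row before left it, along the tool's axes as they then stand; what a row does not reach is not made up. A row lasts 1/8 s, in which the tool goes at most 62.5 mm and 10.7 degrees, less where a joint would pass 70% of its speed; a pose out of reach is approached as far as the arm can. A call with a gripper value outside its range is refused whole. OPENING is the closure, from 0 (fully open) to 1 (shut), set as the call begins (- or left out, the last holds). The fingers move at their own pace and stop on an object; FORCE is the grip in N (left out, the last holds). Time passes only in rows, so rows that do not move let the fingers close. It gives the time, the measured TCP pose, the force, the opening and the grip force at its end, in the units of the state.
- bot.read_state(): the state, without advancing time (a new reading comes with each control period).
- bot.get_image(name): name is "scene" or "side" or "wrist"; returns the picture (420x560x3 uint8, red, green, blue); there is no depth.
- bot.camera_params(name): a dict with "fx", "fy", "cx", "cy" (pixels), "cam_to_world" (4x4, takes a point from camera to world coordinates). Camera axes: x right, y up, looking along -z (the intrinsics and any distortion apply to the point x, -y, -z); pixel columns grow to the right and rows downward; lengths in m; the calibration is good to about 2 mm. A picture is of the moment at which its call begins: read the wrist's pose just before it. camera_params takes no time and is no camera call; for the wrist camera it gives the pose at the moment of the call.
- bot.sign_off(): hands the job in; it is judged then, once.
Trained networks look in the newest picture that a camera, given by its name, has taken for a name from the list of things; names that differ only in an ending like _2 or _b are one class to them, and where a whole thing is asked for, a point or a joint stands for the part that bears it (a point fixed in the world has none). Each returns a list of dicts, best first, with "conf" (0 to 1); they miss things now and then, are a little off and sometimes report something else, mostly with a low value. They report only what shows in the picture. A call takes as long as a camera call.
- bot.spot_in(camera, name): "rect" ([left, top, right, bottom] in pixels, round what is visible of it).
- bot.cut_out(camera, name): "mask" (420x560 bool, what is visible of it) and "rect" ([left, top, right, bottom] in pixels, round what is visible of it).
The state is a dict: "clock": time; "joint_pos": joint angles; "joint_velocities": joint speeds; "tau": joint torques, N m; "eef_pos": TCP position; "orientation": TCP orientation; "wrist_force": force on the tool from outside, world axes, zero at the start; "wrist_torque": the same for the moment, N m; "opening": finger opening in m; "grip_force": force on a finger pad.
Only numpy, scipy, OpenCV 4.12 (cv2) and the standard library are available. Lean on these libraries where they do the work, as an engineer would, in place of code of your own. Each camera call takes 0.05 s, during which the arm holds its last target. There are 200 camera calls.

## Working session

There is one attempt and no reset: what is moved stays moved. The work goes in short steps, Python scripts to look and compute and a shell command to move; the robot and the scene stay as the last step left them, time stands still between calls to the robot, and variables do not carry over. Pictures are saved under pics/ and viewed, at most 10 in all, crops included, and the job is handed in when it is done.

```bash
mkdir -p pics; ls
cat > h.py <<'E'
import numpy as np, cv2
from rig import bot
from scipy.spatial.transform import Rotation as Ro
def save(c,n):
    im=bot.get_image(c); cv2.imwrite(f'pics/{n}.png',im[:,:,::-1]); return im
def ray(c,u,v,p=None):
    p=p or bot.camera_params(c); T=np.array(p['cam_to_world'])
    d=np.array([(u-p['cx'])/p['fx'],-(v-p['cy'])/p['fy'],-1.]); return T[:3,3],T[:3,:3]@d
def onz(c,u,v,z,p=None):
    o,d=ray(c,u,v,p); return o+d*(z-o[2])/d[2]
def proj(c,X,p=None):
    p=p or bot.camera_params(c); T=np.array(p['cam_to_world']); q=T[:3,:3].T@(np.array(X)-T[:3,3])
    return np.array([p['cx']+p['fx']*q[0]/-q[2],p['cy']-p['fy']*q[1]/-q[2]])
E
python3 - <<'E'
from h import *
a=save('scene','s1');b=save('side','s2')
p=bot.camera_params('scene');print({k:np.round(v,3).tolist() for k,v in p.items()})
p=bot.camera_params('side');print({k:np.round(v,3).tolist() for k,v in p.items()})
for c in ['scene','side']:
  for n in ['cruet','rest','wide_stand','narrow_stand','kitchen_timer','yeast_tin','pepper_mill','tape_roll','paprika_tin']:
    print(c,n,[(np.round(r['rect']).tolist(),round(r['conf'],2)) for r in bot.spot_in(c,n)][:3])
print(bot.read_state())
E
```

```text
pics
{'fx': 519.407, 'fy': 519.407, 'cx': 282.372, 'cy': 203.263, 'cam_to_world': [[0.917, 0.261, -0.301, 0.081], [-0.398, 0.588, -0.704, -1.119], [-0.007, 0.766, 0.643, 1.046], [0.0, 0.0, 0.0, 1.0]]}
{'fx': 425.643, 'fy': 425.643, 'cx': 277.344, 'cy': 208.237, 'cam_to_world': [[0.986, 0.071, -0.153, 0.36], [-0.167, 0.526, -0.834, -1.066], [0.021, 0.847, 0.53, 0.691], [0.0, 0.0, 0.0, 1.0]]}
scene cruet [([249.0, 263.0, 316.0, 301.0], 0.74)]
scene rest [([192.0, 129.0, 227.0, 170.0], 0.58)]
scene wide_stand [([313.0, 257.0, 348.0, 296.0], 0.73)]
scene narrow_stand [([307.0, 216.0, 340.0, 249.0], 0.85), ([314.0, 256.0, 347.0, 294.0], 0.69)]
scene kitchen_timer [([316.0, 323.0, 345.0, 354.0], 0.62)]
scene yeast_tin [([349.0, 216.0, 372.0, 254.0], 0.77)]
scene pepper_mill [([345.0, 180.0, 363.0, 226.0], 0.92)]
scene tape_roll [([211.0, 192.0, 245.0, 221.0], 0.66)]
scene paprika_tin []
side cruet [([212.0, 250.0, 275.0, 293.0], 0.56)]
side rest [([212.0, 135.0, 244.0, 173.0], 0.8), ([283.0, 255.0, 319.0, 296.0], 0.67)]
side wide_stand [([284.0, 255.0, 323.0, 295.0], 0.91)]
side narrow_sta
[... 404 characters left out ...]
: 1.0, 'joint_pos': array([-3.78382614e-02,  1.16003863e-01,  1.44165652e+00, -9.32292209e-06,
        1.58402068e+00, -3.78022765e-02]), 'joint_velocities': array([-0.00059531, -0.00055471, -0.00168679, -0.00017003, -0.00020182,
        0.00069869]), 'tau': array([ 4.25959588e-04, -7.31742954e+01, -6.32655716e+01, -1.08160098e-04,
        6.73738850e-04,  3.67844038e-06]), 'eef_pos': array([ 6.74979310e-01, -3.66764439e-05,  2.31265415e-01]), 'orientation': array([-3.14150395e+00,  5.97407667e-06,  1.57076022e+00]), 'wrist_force': array([ 0.12971539, -0.10036889, -0.64045691]), 'wrist_torque': array([-0.01647477,  0.00633251,  0.0227095 ]), 'grip_force': 0.0, 'opening': 0.08520458933574407}
```

Run:
```python
import cv2
a=cv2.imread('pics/s1.png')[120:370,150:430];b=cv2.imread('pics/s2.png')[120:370,150:430]
cv2.imwrite('pics/c1.png',cv2.resize(a,None,fx=2.4,fy=2.4,interpolation=2)[:600,:800]);cv2.imwrite('pics/c2.png',cv2.resize(b,None,fx=2.4,fy=2.4,interpolation=2)[:600,:800])
```

```text
(no output)
```

View pics/c1.png

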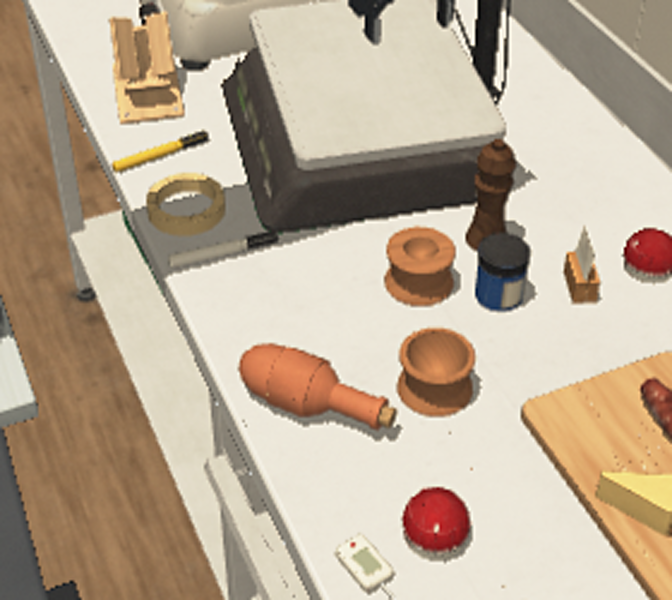

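View pics/c2.png

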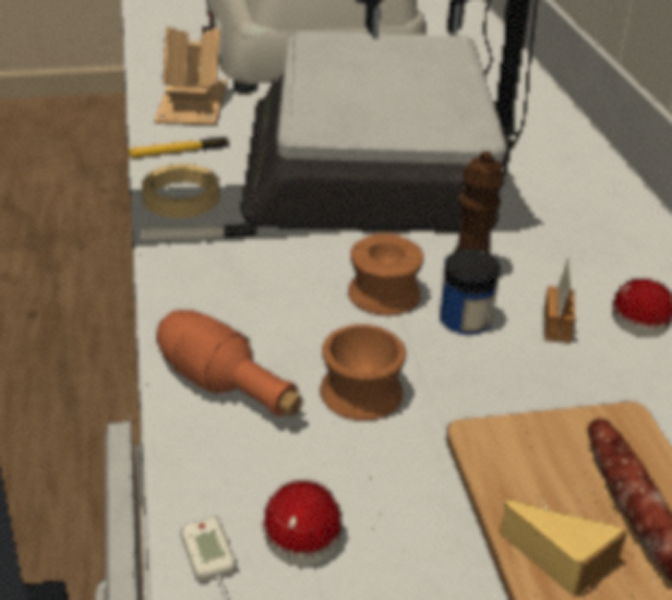

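The wide stand is at about (332,272) in scene and the narrow one at (325,233). The rest is at about (212,150), and the cruet lies from (250,270) for the base to (315,294) for the cork.

Run:
```python
from h import *
def tri(a,b):
    o1,d1=ray('scene',*a);o2,d2=ray('side',*b);A=np.stack([d1,-d2],1);t=np.linalg.lstsq(A,o2-o1,rcond=None)[0]
    P,Q=o1+d1*t[0],o2+d2*t[1]; return np.round((P+Q)/2,4),np.round(np.linalg.norm(P-Q),4)
f=lambda x,y:(150+x/2.4,120+y/2.4)
print('wide rim',tri(f(437,357),f(363,353)),onz('scene',*f(437,357),.058).round(3),onz('side',*f(363,353),.058).round(3))
print('narrow rim',onz('scene',*f(421,248),.058).round(3),onz('side',*f(387,255),.058).round(3))
for c,a,b in (('scene',f(243,362),f(388,414)),('side',f(160,328),f(290,403))):
    print('cruet',onz(c,*a,.032).round(3),onz(c,*b,.032).round(3))
print('rest near corners scene',[onz('scene',*f(*q),.01).round(3) for q in ((120,121),(184,115))],'side',[onz('side',*f(*q),.01).round(3) for q in ((155,121),(218,122))])
for n,s,d,h in (('timer',(437,520),(303,518),.03),('yeast',(504,255),(470,272),.07),('mill',(496,150),(487,160),.155),('tape',(187,200),(180,188),.02)):
    print(n,onz('scene',*f(*s),h).round(3),onz('side',*f(*d),h).round(3))
```

```text
wide rim (array([ 0.554 , -0.3307,  0.0594]), np.float64(0.0012)) [ 0.555 -0.329  0.058] [ 0.554 -0.33   0.058]
narrow rim [ 0.619 -0.167  0.058] [ 0.616 -0.171  0.058]
cruet [ 0.37  -0.229  0.032] [ 0.483 -0.359  0.032]
cruet [ 0.364 -0.231  0.032] [ 0.479 -0.36   0.032]
rest near corners scene [array([0.381, 0.285, 0.01 ]), array([0.467, 0.262, 0.01 ])] side [array([0.38 , 0.279, 0.01 ]), array([0.47 , 0.265, 0.01 ])]
timer [ 0.469 -0.496  0.03 ] [ 0.468 -0.496  0.03 ]
yeast [ 0.694 -0.229  0.07 ] [ 0.69  -0.231  0.07 ]
mill [ 0.723 -0.145  0.155] [ 0.727 -0.145  0.155]
tape [0.407 0.072 0.02 ] [0.403 0.067 0.02 ]
```

```bash
python3 -m handwheel '[[0,0,0,0,0.17,0],[0,0,0,0,0.17,0],[0,0,0,0,0,0]]' 0; python3 -c "
from h import *
print(bot.read_state()['joint_pos'].round(3))"
```

```text
clock: 1.38
eef_pos: [0.6749, -0.0019, 0.2303]
orientation: [-3.14, -0.341, 1.567]
wrist_force: [-0.5, 0.0, 1.1]
opening: 0.0853
grip_force: 0.0
[-0.183  0.136  1.448  0.335  1.619 -0.174]
```

```bash
cat >> h.py <<'E'
def frame(x,z):
    x=np.array(x,float);z=np.array(z,float);z/=np.linalg.norm(z);x=x-z*(x@z);x/=np.linalg.norm(x);return np.stack([x,np.cross(z,x),z],1)
def plan(P,R,n=None,P0=None,R0=None):
    "equal rows that take the tool from its pose to P,R"
    s=bot.read_state();P0=s['eef_pos'] if P0 is None else P0;R0=Ro.from_euler('xyz',s['orientation']).as_matrix() if R0 is None else R0
    D=R0.T@R;w=Ro.from_matrix(D).as_rotvec();t=R0.T@(np.array(P)-P0)
    n=n or int(max(np.ceil(np.linalg.norm(w)/.17),np.ceil(np.linalg.norm(t)/.04),1))
    M=sum(Ro.from_rotvec(w/n*k).as_matrix() for k in range(n))
    print(n,'rows of',np.round(np.r_[np.linalg.solve(M,t),w/n],4).tolist(),'| straight',t.round(4),w.round(3),'| joints',s['joint_pos'].round(2))
def az(a): a=np.radians(a);return np.array([np.cos(a),np.sin(a),0])
E
python3 -c "
from h import *
plan([.461,-.337,.22],frame(az(-48.7),[0,0,-1]),14)"
```

```text
14 rows of [-0.0305, 0.0193, -0.0064, -0.0294, -0.011, 0.1706] | straight [-0.3199 -0.2129 -0.1022] [-0.412 -0.154  2.388] | joints [-0.18  0.14  1.45  0.34  1.62 -0.17]
```

```bash
python3 -m handwheel '[[-0.0533,-0.0355,-0.017,0,0,0],[-0.0533,-0.0355,-0.017,0,0,0],[-0.0533,-0.0355,-0.017,0,0,0],[-0.0533,-0.0355,-0.017,0,0,0],[-0.0533,-0.0355,-0.017,0,0,0],[-0.0533,-0.0355,-0.017,0,0,0],[0,0,0,-0.0294,-0.011,0.1706],[0,0,0,-0.0294,-0.011,0.1706],[0,0,0,-0.0294,-0.011,0.1706],[0,0,0,-0.0294,-0.011,0.1706],[0,0,0,-0.0294,-0.011,0.1706],[0,0,0,-0.0294,-0.011,0.1706],[0,0,0,-0.0294,-0.011,0.1706],[0,0,0,-0.0294,-0.011,0.1706],[0,0,0,-0.0294,-0.011,0.1706],[0,0,0,-0.0294,-0.011,0.1706],[0,0,0,-0.0294,-0.011,0.1706],[0,0,0,-0.0294,-0.011,0.1706],[0,0,0,-0.0294,-0.011,0.1706],[0,0,0,-0.0294,-0.011,0.1706]]' 0; python3 -c "
from h import *
plan([.461,-.337,.22],frame(az(-48.7),[0,0,-1]),3)
save('wrist','w1')
m=bot.cut_out('wrist','cruet');p=bot.camera_params('wrist')
for r in m[:1]:
  print(r['conf'],r['rect']);v,u=np.nonzero(r['mask']);c=cv2.fitLine(np.stack([u,v],1).astype(np.float32),2,0,.01,.01).ravel();print(c)
  a=onz('wrist',c[2],c[3],.032,p);b=onz('wrist',c[2]+50*c[0],c[3]+50*c[1],.032,p);print(a.round(4),np.degrees(np.arctan2(*(b-a)[1::-1])))
  d=(b-a)/np.linalg.norm(b-a)
  q=np.array([onz('wrist',x,y,.032,p) for x,y in zip(u[::7],v[::7])])@d
  print('extent ends',[(a+d*(k-a@d)).round(4) for k in (q.min(),q.max())])
"
```

```text
clock: 3.88
eef_pos: [0.4743, -0.3163, 0.222]
orientation: [3.138, -0.003, -0.852]
wrist_force: [0.4, -0.2, 0.1]
opening: 0.0853
grip_force: 0.0
3 rows of [0.0023, 0.0079, 0.0007, 0.0011, -0.0011, -0.0006] | straight [0.0068 0.0237 0.0021] [ 0.003 -0.003 -0.002] | joints [-0.63 -0.11  1.68 -0.    1.57  1.79]
0.96 [265.8, 139.9, 329.0, 304.7]
[ 4.9045265e-02 -9.9879658e-01  2.9692822e+02  2.3094780e+02]
[ 0.4221 -0.2911  0.032 ] -50.1097452794559
extent ends [array([ 0.3628, -0.2202,  0.032 ]), array([ 0.4837, -0.3649,  0.032 ])]
```

View pics/w1.png

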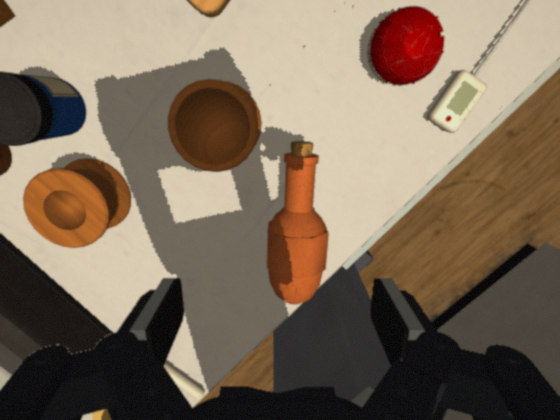

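The cruet's tip is at (297,303) and its cork at (302,142). The wide stand's rim is centred at (215,125), well clear of the fingers. I'm going down now.

```bash
python3 -c "
from h import *
print(onz('wrist',214,124,.058),onz('wrist',64,208,.058))
plan([.456,-.332,.012],frame(az(-49.8),[0,0,-1]),8)"
```

```text
[ 0.55614179 -0.32518951  0.058     ] [ 0.61690679 -0.16622181  0.058     ]
8 rows of [-0.0001, 0.003, 0.0262, 0.0003, -0.0004, 0.0026] | straight [-0.001   0.0241  0.2099] [ 0.002 -0.003  0.021] | joints [-0.63 -0.11  1.68 -0.    1.57  1.79]
```

```bash
python3 -m handwheel '[[0,0.006,0.03,0,0,0.005],[0,0.006,0.03,0,0,0.005],[0,0.006,0.03,0,0,0.005],[0,0.006,0.03,0,0,0.005],[0,0,0.025,0,0,0],[0,0,0.025,0,0,0],[0,0,0.02,0,0,0],[0,0,0.019,0,0,0],[0,0,0,0,0,0]]' 0; python3 -m handwheel '[[0,0,0,0,0,0],[0,0,0,0,0,0],[0,0,0,0,0,0],[0,0,0,0,0,0],[0,0,0,0,0,0],[0,0,0,0,0,0]]' 1 70
```

```text
clock: 5.1
eef_pos: [0.4558, -0.332, 0.0111]
orientation: [3.142, 0.0, -0.866]
wrist_force: [-0.2, -0.1, -0.2]
opening: 0.0854
grip_force: 0.0
clock: 5.85
eef_pos: [0.4566, -0.3326, 0.0128]
orientation: [-3.141, -0.002, -0.867]
wrist_force: [1.6, -1.0, 5.6]
opening: 0.0288
grip_force: 68.7
```

```bash
python3 -m handwheel '[[0,0,-0.015,0,0,0],[0,0,-0.03,0,0,0],[0,0,-0.04,0,0,0],[0,0,-0.04,0,0,0],[0,0,-0.04,0,0,0],[0,0,-0.04,0,0,0],[0,0,-0.04,0,0,0],[0,0,-0.04,0,0,0]]'; python3 -c "
from h import *
f=lambda x,y:(150+x/2.4,120+y/2.4)
print('scale top corners',[onz('scene',*f(*q),.12).round(2) for q in ((300,165),(505,125),(250,15))])
plan([.40,.15,.35],frame(az(77.6),[0,0,-1]),16)"
```

```text
clock: 6.85
eef_pos: [0.4553, -0.3318, 0.299]
orientation: [-3.141, -0.001, -0.867]
wrist_force: [-0.2, -0.2, -3.2]
opening: 0.0285
grip_force: 69.2
scale top corners [array([ 0.52, -0.04,  0.12]), array([ 0.78, -0.07,  0.12]), array([0.59, 0.3 , 0.12])]
16 rows of [0.0023, -0.0375, -0.0032, 0.0001, -0.0, -0.1388] | straight [-0.4031 -0.2696 -0.0513] [ 1.000e-03 -1.000e-03 -2.221e+00] | joints [-0.68 -0.14  1.58  0.    1.69  1.76]
```

```bash
python3 -m handwheel '[[0.002,-0.0375,-0.003,0,0,-0.139],[0.002,-0.0375,-0.003,0,0,-0.139],[0.002,-0.0375,-0.003,0,0,-0.139],[0.002,-0.0375,-0.003,0,0,-0.139],[0.002,-0.0375,-0.003,0,0,-0.139],[0.002,-0.0375,-0.003,0,0,-0.139],[0.002,-0.0375,-0.003,0,0,-0.139],[0.002,-0.0375,-0.003,0,0,-0.139],[0.002,-0.0375,-0.003,0,0,-0.139],[0.002,-0.0375,-0.003,0,0,-0.139],[0.002,-0.0375,-0.003,0,0,-0.139],[0.002,-0.0375,-0.003,0,0,-0.139],[0.002,-0.0375,-0.003,0,0,-0.139],[0.002,-0.0375,-0.003,0,0,-0.139],[0.002,-0.0375,-0.003,0,0,-0.139],[0.002,-0.0375,-0.003,0,0,-0.139],[0,0,0,0,0,0]]'; python3 -c "
from h import *
print(bot.read_state()['joint_pos'].round(2))
save('wrist','w2')
p=bot.camera_params('wrist');np.save('p2.npy',p,allow_pickle=True)
print([ (r['rect'],r['conf']) for r in bot.spot_in('wrist','rest')])"
```

```text
clock: 8.98
eef_pos: [0.3948, 0.1497, 0.3461]
orientation: [3.139, -0.0, 1.361]
wrist_force: [0.5, -0.2, -3.1]
opening: 0.0282
grip_force: 69.7
[ 0.3  -0.45  1.75 -0.    1.83  0.51]
[([239.5, 2.0, 311.0, 58.1], 0.7)]
```

View pics/w2.png

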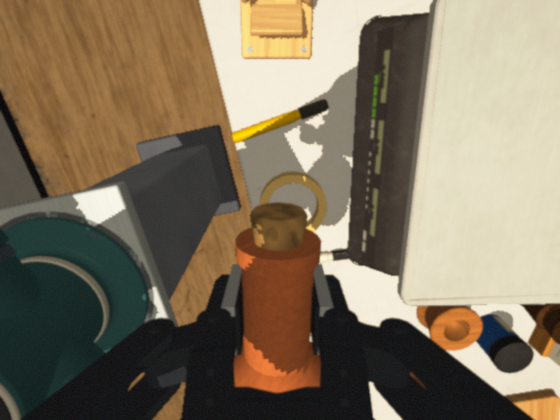

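The rest's base plate shows at the top, with its near edge from (241,58) to (311,57), square to the tool. I'll move closer for the full view.

```bash
python3 -c "
from h import *
print([onz('wrist',*q,.01).round(4) for q in ((241.5,58),(311,57.5))])"
python3 -m handwheel '[[0.04,0,0,0,0,0],[0.04,0,0,0,0,0],[0.04,0,0,0,0,0],[0,0,0,0,0,0]]'; python3 -c "
from h import *
im=save('wrist','w3')
cv2.imwrite('pics/w3c.png',cv2.resize(im[0:250,180:400,::-1],None,fx=2.4,fy=2.4,interpolation=2))"
```

```text
[array([0.3784, 0.2883, 0.01  ]), array([0.4676, 0.2694, 0.01  ])]
clock: 9.57
eef_pos: [0.4229, 0.2678, 0.3434]
orientation: [-3.141, 0.002, 1.357]
wrist_force: [0.3, 0.3, -3.0]
opening: 0.0285
grip_force: 69.6
```

View pics/w3c.png

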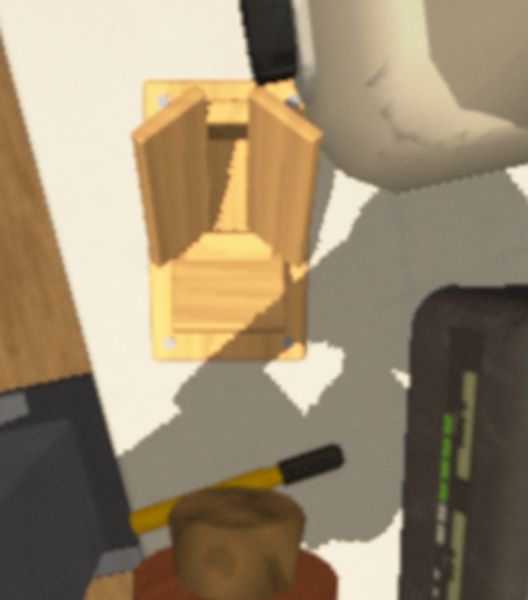

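The base plate's near corners are at crop (153,359) and (306,358). A cream appliance stands close to its far right end, at crop about (310,130), so I need to know where that is.

Run:
```python
from h import *
f=lambda x,y:(180+x/2.4,y/2.4)
C=[onz('wrist',*f(*q),.01) for q in ((153,359),(306,358),(145,80))]
print(np.round(C,4))
o=np.array([.428,.311,0])
a=cv2.imread('pics/s1.png')[60:180,160:290];b=cv2.imread('pics/s2.png')[60:180,160:290]
cv2.imwrite('pics/ap.png',np.hstack([cv2.resize(i,None,fx=3,fy=4.9,interpolation=2) for i in (a,b)]))
```

```text
[[0.3777 0.2891 0.01  ]
 [0.4667 0.2704 0.01  ]
 [0.4098 0.4336 0.01  ]]
```

View pics/ap.png

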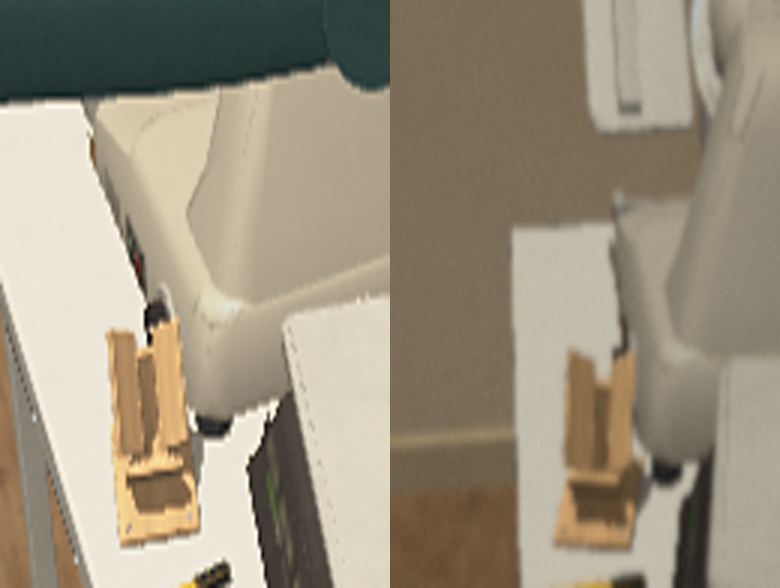

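Run:
```python
from h import *
o=np.array([.4308,.3165,0]);a=az(77.8);l=np.array([-a[1],a[0],0])
def tri(a,b):
    o1,d1=ray('scene',*a);o2,d2=ray('side',*b);A=np.stack([d1,-d2],1);t=np.linalg.lstsq(A,o2-o1,rcond=None)[0]
    P,Q=o1+d1*t[0],o2+d2*t[1]; return (P+Q)/2,np.linalg.norm(P-Q)
g=lambda x,y:((x if x<390 else x-390)/3+160,60+y/4.9)
for n,p,q in (('foot',(212,425),(668,470)),('topcorner',(213,310),(670,350)),('ped',(190,205),(668,305)),('black',(160,310),(625,345)),('backtop',(95,110),(612,210))):
    P,e=tri(g(*p),g(*q));print(n,P.round(3),'err',e.round(3),'rest frame',((P-o)@a).round(3),((P-o)@l).round(3))
th=np.radians(50)
x=np.cos(th)*a+np.array([0,0,np.sin(th)]);z=np.sin(th)*a-np.array([0,0,np.cos(th)])
R=frame(x,z);foot=o+[0,0,.04]
for off in (0,.06,):
    G=foot+x*(.138+off); print('TCP',off,(G+.019*z).round(4)); plan(G+.019*z,R)
```

```text
foot [0.525 0.385 0.007] err 0.004 rest frame 0.086 -0.078
topcorner [0.527 0.367 0.112] err 0.001 rest frame 0.07 -0.083
ped [0.555 0.561 0.081] err 0.02 rest frame 0.265 -0.07
black [0.477 0.41  0.101] err 0.002 rest frame 0.101 -0.025
backtop [0.49  0.737 0.099] err 0.004 rest frame 0.424 0.031
TCP 0 [0.4526 0.4174 0.1335]
7 rows of [0.0098, -0.0004, 0.0371, 0.0, 0.125, -0.0002] | straight [ 0.1541 -0.0028  0.21  ] [ 0.     0.875 -0.001] | joints [ 0.51 -0.27  1.63 -0.    1.79  0.73]
TCP 0.06 [0.4608 0.4551 0.1795]
7 rows of [0.0176, -0.0004, 0.0329, 0.0, 0.125, -0.0002] | straight [ 0.1925 -0.0028  0.1639] [ 0.     0.875 -0.001] | joints [ 0.51 -0.27  1.63 -0.    1.79  0.73]
```

Run:
```python
from h import *
th=np.radians(50);a=az(77.8)
x=np.cos(th)*a+np.array([0,0,np.sin(th)]);z=np.sin(th)*a-np.array([0,0,np.cos(th)])
R=frame(x,z);T=np.array([.4526,.4174,.1335]);plan(T-.10*z+.008*x,R,8)
```

```text
8 rows of [0.0031, -0.0003, 0.0207, 0.0, 0.1094, -0.0001] | straight [ 0.0824 -0.0027  0.1397] [ 0.     0.875 -0.001] | joints [ 0.51 -0.27  1.63 -0.    1.79  0.73]
```

```bash
python3 -m handwheel '[[0.003,0,0.0207,0,0.1094,0],[0.003,0,0.0207,0,0.1094,0],[0.003,0,0.0207,0,0.1094,0],[0.003,0,0.0207,0,0.1094,0],[0.003,0,0.0207,0,0.1094,0],[0.003,0,0.0207,0,0.1094,0],[0.003,0,0.0207,0,0.1094,0],[0.003,-0.002,0.0207,0,0.1094,0],[0,0,0,0,0,0],[0,0,0,0,0,0]]'
python3 - <<'E'
from h import *
th=np.radians(50);a=az(77.8)
x=np.cos(th)*a+np.array([0,0,np.sin(th)]);z=np.sin(th)*a-np.array([0,0,np.cos(th)])
R=frame(x,z);T=np.array([.4526,.4174,.1335]);plan(T-.004*z+.008*x,R,8)
im=save('side','s3');im2=save('scene','s4')
cv2.imwrite('pics/pl.png',np.hstack([cv2.resize(i[60:200,150:280,::-1],None,fx=3,fy=3.9,interpolation=2) for i in (im2,im)]))
E
```

```text
clock: 10.88
eef_pos: [0.4382, 0.3456, 0.2057]
orientation: [3.138, -0.873, 1.359]
wrist_force: [0.3, 0.2, -3.3]
opening: 0.0284
grip_force: 69.6
8 rows of [-0.0, -0.0002, 0.0123, 0.0003, 0.0, 0.0001] | straight [-0.0002 -0.0014  0.0985] [0.003 0.    0.001] | joints [ 0.26 -0.43  2.14  0.86  1.13  0.21]
```

View pics/pl.png

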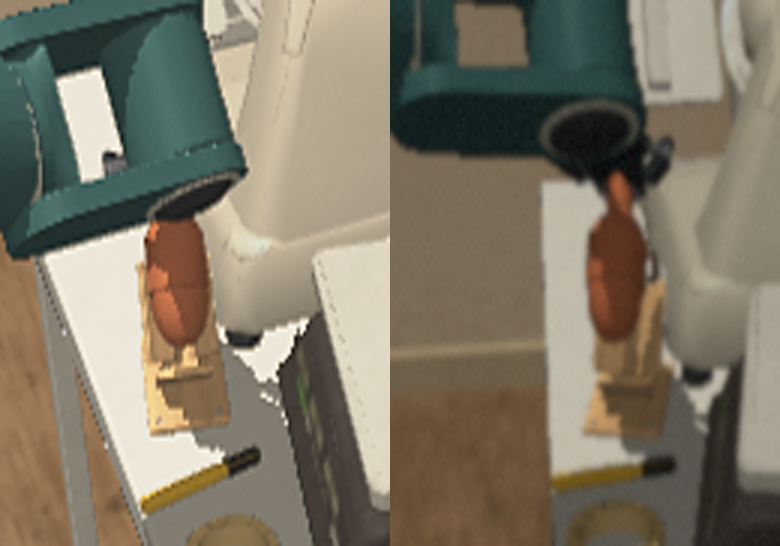

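The cruet hangs above the trough, lined up with it in both views; the scene view has its base at about (205,146). I'm lowering it in.

```bash
python3 -m handwheel '[[0,0,0.02,0,0,0],[0,0,0.02,0,0,0],[0,-0.001,0.02,0,0,0],[0,0,0.015,0,0,0],[0,0,0.01,0,0,0],[0,0,0,0,0,0]]'; python3 -m handwheel '[[0,0,0.006,0,0,0],[0,0,0.004,0,0,0],[0,0,0,0,0,0]]'; python3 -c "
from h import *
print(bot.read_state()['joint_pos'].round(2),bot.read_state()['wrist_torque'])"
```

```text
clock: 11.72
eef_pos: [0.4505, 0.4105, 0.15]
orientation: [3.14, -0.874, 1.359]
wrist_force: [-0.4, 0.3, -3.5]
opening: 0.0286
grip_force: 69.8
clock: 12.1
eef_pos: [0.4522, 0.4178, 0.1437]
orientation: [3.139, -0.875, 1.359]
wrist_force: [0.1, -0.5, -4.0]
opening: 0.0289
grip_force: 69.8
[ 0.4  -0.27  2.12  0.9   0.92  0.18] [-0.63607496  0.14523388 -0.00149559]
```

```bash
python3 -m handwheel '[[0,0,0.002,0,0,0],[0,0,0.002,0,0,0],[0,0,0,0,0,0]]'; python3 -m handwheel '[[-0.004,0,0,0,0,0],[-0.004,0,0,0,0,0],[0,0,0,0,0,0]]'
```

```text
clock: 12.48
eef_pos: [0.4529, 0.4208, 0.1411]
orientation: [3.139, -0.875, 1.359]
wrist_force: [-0.8, 0.2, -3.7]
opening: 0.0283
grip_force: 69.8
clock: 12.85
eef_pos: [0.452, 0.4158, 0.1356]
orientation: [3.139, -0.876, 1.358]
wrist_force: [0.2, 3.5, 0.4]
opening: 0.0285
grip_force: 69.9
```

```bash
python3 -m handwheel '[[0,0,0,0,0,0],[0,0,0,0,0,0],[0,0,0,0,0,0],[0,0,0,0,0,0],[0,0,0,0,0,0],[0,0,0,0,0,0]]' 0.4
python3 - <<'E'
from h import *
print(bot.read_state()['joint_pos'].round(2))
im=save('side','s5');im2=save('scene','s6')
cv2.imwrite('pics/rel.png',np.hstack([cv2.resize(i[60:200,150:280,::-1],None,fx=3,fy=3.9,interpolation=2) for i in (im2,im)]))
E
```

```text
clock: 13.6
eef_pos: [0.4518, 0.4157, 0.1351]
orientation: [3.139, -0.875, 1.359]
wrist_force: [-0.2, -0.5, -1.2]
opening: 0.0513
grip_force: 0.0
[ 0.4  -0.26  2.13  0.92  0.91  0.16]
```

View pics/rel.png

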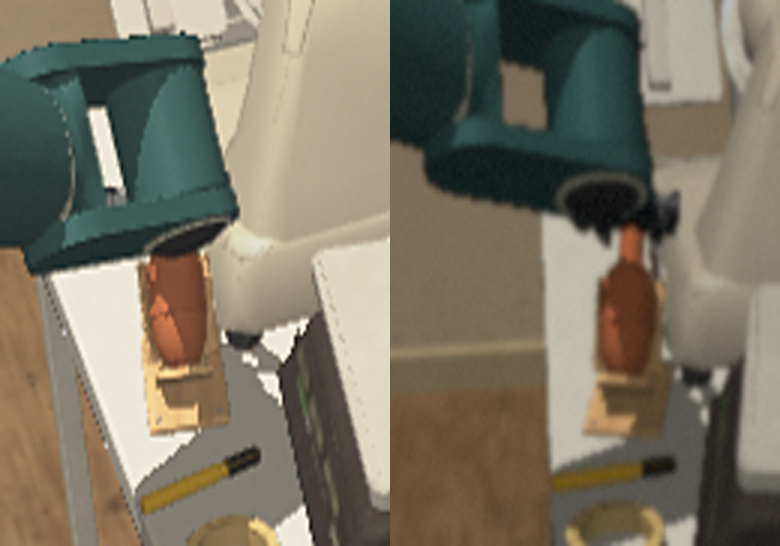

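The cruet lies home with its base against the foot board, and the fingers are clear. I'll retake it with the tool steeper, so the upright placing needs less tilt.

Run:
```python
from h import *
s=bot.read_state();R0=Ro.from_euler('xyz',s['orientation']).as_matrix();G=s['eef_pos']-.019*R0[:,2]
R=R0@Ro.from_rotvec([0,-.44,0]).as_matrix();plan(G+.006*R0[:,0]+.019*R[:,2],R,4)
```

```text
4 rows of [-0.0006, -0.0, -0.0004, -0.0, -0.11, 0.0] | straight [-0.0021 -0.     -0.0018] [-0.   -0.44  0.  ] | joints [ 0.4  -0.26  2.13  0.92  0.91  0.16]
```

```bash
python3 -m handwheel '[[0,0,0,0,-0.11,0],[0,0,0,0,-0.11,0],[0,0,0,0,-0.11,0],[-0.002,0,0,0,-0.11,0],[0,0,0,0,0,0]]'; python3 -m handwheel '[[0,0,0,0,0,0],[0,0,0,0,0,0],[0,0,0,0,0,0],[0,0,0,0,0,0]]' 1 80;  python3 -c "
from h import *
print(bot.read_state()['joint_pos'].round(2))"
```

```text
clock: 14.32
eef_pos: [0.4516, 0.4152, 0.1346]
orientation: [3.139, -0.436, 1.36]
wrist_force: [0.4, 0.2, 0.1]
opening: 0.0512
grip_force: 0.0
clock: 14.82
eef_pos: [0.4514, 0.4137, 0.1338]
orientation: [3.14, -0.435, 1.357]
wrist_force: [-1.0, -0.2, -0.8]
opening: 0.0284
grip_force: 78.8
[ 0.56 -0.17  1.93  0.35  1.1   0.66]
```

```bash
cat >> h.py <<'E'
STAND=np.array([.555,-.329,.018])
def up(psi): # tool orientation with cruet upright, tool z at azimuth psi
    z=np.cos(BETA)*az(psi)-np.array([0,0,np.sin(BETA)]);return frame([0,0,1],z)
E
python3 - <<'E'
from h import *
s=bot.read_state();R0=Ro.from_euler('xyz',s['orientation']).as_matrix()
th=np.radians(50);a=az(77.8);x=np.cos(th)*a+np.array([0,0,np.sin(th)])
tip=R0.T@(np.array([.4308,.3165,.04])-s['eef_pos']);ax=R0.T@x
print('tip in tool',tip,'axis',ax,'beta',np.arctan2(-ax[2],ax[0]), 'up in tool',R0.T@[0,0,1])
tip[1]=0;b=np.arctan2(-ax[2],ax[0]);open('h.py','a').write(f'BETA={b:.4f};TIP=np.array({tip.round(4).tolist()})\n')
E
python3 - <<'E'
from h import *
s=bot.read_state();R0=Ro.from_euler('xyz',s['orientation']).as_matrix()
R=up(35);T=STAND-R@TIP;print('TCP seated',T)
plan(T+[0,0,.15],R,20,s['eef_pos']+[0,0,.22],R0)
E
```

```text
tip in tool [-0.12963225  0.00044891  0.04318276] axis [ 9.05585875e-01  1.64016011e-04 -4.24162935e-01] beta 0.4380373566060503 up in tool [ 0.42107252  0.00111984 -0.90702628]
TCP seated [ 0.56797958 -0.3199116   0.15368836]
20 rows of [-0.0234, 0.0249, -0.0174, -0.0268, 0.0332, 0.027] | straight [-0.649   0.2697 -0.2458] [-0.536  0.665  0.54 ] | joints [ 0.56 -0.17  1.93  0.35  1.1   0.66]
```

```bash
python3 -m handwheel '[[0.006,0,-0.013,0,0,0],[0.012,0,-0.027,0,0,0],[0.0168,0,-0.0363,0,0,0],[0.0168,0,-0.0363,0,0,0],[0.0168,0,-0.0363,0,0,0],[0.0168,0,-0.0363,0,0,0],[0.0074,0,-0.0143,0,0,0]]'
python3 - <<'E'
from h import *
R=up(35);T=STAND-R@TIP
plan(T+[0,0,.15],R,20)
E
```

```text
clock: 15.7
eef_pos: [0.4512, 0.4142, 0.3572]
orientation: [3.137, -0.437, 1.359]
wrist_force: [-0.6, -0.4, -4.4]
opening: 0.0283
grip_force: 79.3
20 rows of [-0.0236, 0.0249, -0.0173, -0.0268, 0.0331, 0.027] | straight [-0.6506  0.2696 -0.2437] [-0.535  0.661  0.541] | joints [ 0.56 -0.24  1.62  0.31  1.45  0.78]
```

```bash
python3 -m handwheel '[[-0.0236,0.0249,-0.0173,-0.0268,0.0331,0.027],[-0.0236,0.0249,-0.0173,-0.0268,0.0331,0.027],[-0.0236,0.0249,-0.0173,-0.0268,0.0331,0.027],[-0.0236,0.0249,-0.0173,-0.0268,0.0331,0.027],[-0.0236,0.0249,-0.0173,-0.0268,0.0331,0.027],[-0.0236,0.0249,-0.0173,-0.0268,0.0331,0.027],[-0.0236,0.0249,-0.0173,-0.0268,0.0331,0.027],[-0.0236,0.0249,-0.0173,-0.0268,0.0331,0.027],[-0.0236,0.0249,-0.0173,-0.0268,0.0331,0.027],[-0.0236,0.0249,-0.0173,-0.0268,0.0331,0.027],[-0.0236,0.0249,-0.0173,-0.0268,0.0331,0.027],[-0.0236,0.0249,-0.0173,-0.0268,0.0331,0.027],[-0.0236,0.0249,-0.0173,-0.0268,0.0331,0.027],[-0.0236,0.0249,-0.0173,-0.0268,0.0331,0.027],[-0.0236,0.0249,-0.0173,-0.0268,0.0331,0.027],[-0.0236,0.0249,-0.0173,-0.0268,0.0331,0.027],[-0.0236,0.0249,-0.0173,-0.0268,0.0331,0.027],[-0.0236,0.0249,-0.0173,-0.0268,0.0331,0.027],[-0.0236,0.0249,-0.0173,-0.0268,0.0331,0.027],[-0.0236,0.0249,-0.0173,-0.0268,0.0331,0.027]]'
python3 - <<'E'
from h import *
R=up(35);T=STAND-R@TIP
plan(T+[0,0,.06],R,6)
E
```

```text
clock: 18.2
eef_pos: [0.5669, -0.3209, 0.2992]
orientation: [-3.14, -1.131, 0.608]
wrist_force: [0.3, -0.4, -2.7]
opening: 0.0283
grip_force: 79.4
6 rows of [-0.0128, -0.0, 0.0063, 0.0002, 0.0003, -0.0002] | straight [-0.0768 -0.0001  0.0377] [ 0.001  0.002 -0.001] | joints [-0.97 -0.03  1.75  1.13  1.52 -0.14]
```

```bash
python3 -m handwheel '[[-0.0192,0,0.0094,0,0,0],[-0.0192,0,0.0094,0,0,0],[-0.0192,0,0.0094,0,0,0],[-0.0192,0,0.0094,0,0,0],[0,0,0,0,0,0],[0,0,0,0,0,0]]'
python3 - <<'E'
from h import *
im=save('side','s7');im2=save('scene','s8')
s=bot.read_state();R0=Ro.from_euler('xyz',s['orientation']).as_matrix();t=s['eef_pos']+R0@TIP
ax=R0@[np.cos(BETA),0,-np.sin(BETA)];print('tip',t,'axis',ax)
for c in ('scene','side'): print(c,'tip',proj(c,t),'cork',proj(c,t+.18*ax),'rim',proj(c,STAND+[0,0,.04]))
cv2.imwrite('pics/up.png',np.hstack([cv2.resize(im2[180:310,280:380,::-1],None,fx=4,fy=4,interpolation=2),cv2.resize(im[180:310,250:350,::-1],None,fx=4,fy=4,interpolation=2)]))
E
```

```text
clock: 18.95
eef_pos: [0.5687, -0.319, 0.2159]
orientation: [3.138, -1.131, 0.614]
wrist_force: [0.5, -0.1, -3.5]
opening: 0.0279
grip_force: 79.6
tip [ 0.55565861 -0.32867181  0.08056125] axis [3.69789703e-04 3.00077238e-03 9.99995429e-01]
scene tip [332.6499256 262.5230748] cork [336.8434127  208.63510015] rim [331.99780049 268.7647993 ]
side tip [302.43523725 259.06359863] cork [307.01084393 190.11997813] rim [301.67276914 266.8609385 ]
```

View pics/up.png

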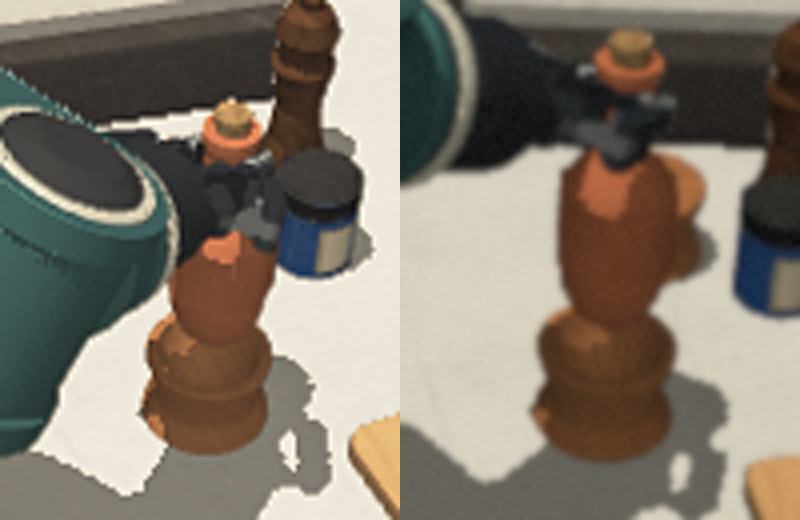

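Seen from both cameras, the cruet is upright over the wide dish to within 2–3 mm. I'll lower it gently and watch the forces.

```bash
python3 -m handwheel '[[-0.0091,0,0.0042,0,0,0],[-0.0091,0,0.0042,0,0,0],[-0.0091,0,0.0042,0,0,0],[-0.0091,0,0.0042,0,0,0],[-0.0045,0,0.0021,0,0,0],[0,0,0,0,0,0]]'; python3 -m handwheel '[[-0.0036,0,0.0017,0,0,0],[-0.0036,0,0.0017,0,0,0],[0,0,0,0,0,0]]'; python3 -c "
from h import *
s=bot.read_state();print(s['eef_pos']+Ro.from_euler('xyz',s['orientation']).as_matrix()@TIP,s['wrist_torque'])"
```

```text
clock: 19.8
eef_pos: [0.5682, -0.3191, 0.1697]
orientation: [3.141, -1.131, 0.611]
wrist_force: [0.9, 0.7, -3.6]
opening: 0.0283
grip_force: 79.7
clock: 20.18
eef_pos: [0.5683, -0.3188, 0.162]
orientation: [3.141, -1.131, 0.612]
wrist_force: [0.2, 4.0, -1.7]
opening: 0.0285
grip_force: 79.7
[ 0.55512601 -0.32803463  0.02636276] [0.4259977  0.48769233 0.56386564]
```

```bash
python3 -m handwheel '[[0.0006,-0.002,0.0013,0,0,0],[0,0,0,0,0,0]]'; python3 -m handwheel '[[-0.0018,0,0.0008,0,0,0],[-0.0018,0,0.0008,0,0,0],[0,0,0,0,0,0]]'
```

```text
clock: 20.42
eef_pos: [0.5682, -0.3168, 0.162]
orientation: [3.139, -1.13, 0.613]
wrist_force: [0.8, 0.5, -3.9]
opening: 0.0285
grip_force: 79.3
clock: 20.8
eef_pos: [0.5682, -0.3168, 0.158]
orientation: [3.14, -1.131, 0.612]
wrist_force: [2.2, 1.6, -3.4]
opening: 0.028
grip_force: 79.7
```

```bash
python3 -m handwheel '[[0.0005,0,0.0011,0,0,0],[-0.0018,0,0.0008,0,0,0],[0,0,0,0,0,0]]'; python3 -m handwheel '[[-0.0014,0,0.0006,0,0,0],[0,0,0,0,0,0]]'
```

```text
clock: 21.18
eef_pos: [0.5691, -0.3161, 0.1559]
orientation: [3.14, -1.131, 0.612]
wrist_force: [0.4, 1.7, -4.0]
opening: 0.028
grip_force: 79.5
clock: 21.42
eef_pos: [0.5691, -0.3161, 0.1546]
orientation: [3.14, -1.131, 0.612]
wrist_force: [0.2, 1.9, -2.8]
opening: 0.0282
grip_force: 79.6
```

```bash
python3 -m handwheel '[[0.0002,-0.0007,0.0004,0,0,0],[-0.0011,0,0.0005,0,0,0],[0,0,0,0,0,0]]'; python3 -m handwheel '[[-0.0009,0,0.0004,0,0,0],[0,0,0,0,0,0]]'
```

```text
clock: 21.8
eef_pos: [0.5691, -0.3154, 0.1534]
orientation: [3.14, -1.131, 0.612]
wrist_force: [0.2, 0.8, -2.8]
opening: 0.0281
grip_force: 79.5
clock: 22.05
eef_pos: [0.5692, -0.3154, 0.153]
orientation: [3.139, -1.131, 0.613]
wrist_force: [0.7, 2.2, 3.9]
opening: 0.0283
grip_force: 79.6
```

```bash
python3 -m handwheel '[[0,0,0,0,0,0],[0,0,0,0,0,0]]'; python3 -m handwheel '[[0,0,0,0,0,0],[0,0,0,0,0,0],[0,0,0,0,0,0],[0,0,0,0,0,0],[0,0,0,0,0,0]]' 0.1; python3 -m handwheel '[[0,0,-0.01,0,0,0],[0,0,-0.02,0,0,0],[0,0,-0.03,0,0,0],[0,0,-0.04,0,0,0],[0,0,-0.04,0,0,0],[0,0,0,0,0,0],[0,0,0,0,0,0]]'
python3 - <<'E'
from h import *
im=save('side','s9');im2=save('scene','s10')
cv2.imwrite('pics/fin.png',np.hstack([cv2.resize(im2[180:310,280:380,::-1],None,fx=4,fy=4,interpolation=2),cv2.resize(im[180:310,250:350,::-1],None,fx=4,fy=4,interpolation=2)]))
E
```

```text
clock: 22.3
eef_pos: [0.5692, -0.3154, 0.153]
orientation: [3.139, -1.131, 0.614]
wrist_force: [0.4, 3.5, 5.9]
opening: 0.0284
grip_force: 79.6
clock: 22.92
eef_pos: [0.569, -0.3154, 0.1524]
orientation: [3.14, -1.131, 0.612]
wrist_force: [-0.5, 0.7, -0.5]
opening: 0.0765
grip_force: 0.0
clock: 23.8
eef_pos: [0.4649, -0.3882, 0.2121]
orientation: [3.14, -1.13, 0.612]
wrist_force: [0.2, -0.5, -0.2]
opening: 0.0768
grip_force: 0.0
```

View pics/fin.png

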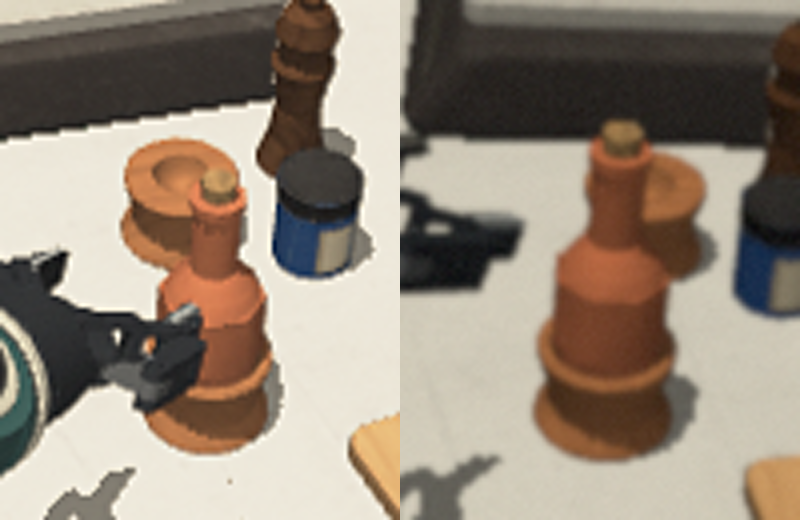

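The cruet stands upright in the wide dish, with its cork at about (335,226) in scene, and the gripper is clear of it.

```bash
python3 -c "
from rig import bot
print(bot.sign_off())"
```

```text
the job is handed in; nothing more can be done
None
```

The cruet was laid home in the sloping rest and released, then regripped, lowered gently into the wide dish and let go; the last pictures show it standing upright with the gripper clear, and the job is handed in, though sign-off returned no verdict.

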